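Take the mould from the bin and hold the sprung lid just below balance

TASK

Take the mould out of the white bin and set it gently down flat in the lipped aluminium rest on the side of the grey mould box. Then raise the box's sprung lid by its bar handle clearly past its balance point (marked by the thick dark peg on the quadrant beside it) without letting it swing all the way open, ease it back and hold it still just below that point, some three to ten degrees to the side where it would fall shut if let go, so that a colleague can load the mould. Finish while still holding the lid there, and leave the other things on the bench where they are.

Things in the scene. Friction and masses are not known exactly. Their poses are not given: they have to be found in the camera images.
- mould_centre (a point): Centre of the mould in the bin: a loose pink rubber block 63 x 44 x 23 mm (x long, y short, z up; underside 11.5 mm below this point), about 70 g, lying flat in the white bin. Grasp it across the 44 mm sides.
- bin_floor (a point): Centre of the inner floor of the white open plastic bin, fixed to the bench. Inside 125 (x) by 113 (y) mm, rim 45 mm above this floor; the mould's long side lies roughly along the bin's y.
- mould_box: Open grey sheet-steel box, fixed to the bench; origin at the centre of its underside, 160 (x) by 140 (y) by 70 mm high, z up, x pointing away from the handle towards the hinge, y towards the rest. Its lid is hinged along the far (+x) top edge. A round steel quadrant stands on its -y side beside the lid.
- rest (a point): Centre of the floor of the mould rest, a flat aluminium tray fixed to the +y side of the box; floor 6 mm above the bench, inside 66 (box x) by 84 (box y) mm with a lip 8 mm high. It lies 60 mm from the box's side wall. The mould goes in with its long side along the box's y. Axes as the box.
- lid_hinge (a point): Middle of the lid's hinge axis, fixed on the box; the axis runs along the box's y, 74 mm above the bench. Axes as the box.
- handle (a point): Middle of the handle: round steel bar 10 mm thick, parallel to the hinge and 200 mm from its axis in the plane of the lid, 76 mm free between its arms, 35 mm in front of the lid edge; 74 mm above the bench when shut. Swings up and over towards the hinge. May be gripped from above, fingers either side; it may turn between them. Axes turn with the lid: x to the hinge, y along the bar, z the lid's outer side.
- balance_mark (a point): Thick dark peg lying radially across the quadrant, 120 mm from the hinge axis at the balance angle: the lid is at its balance point when its edge is in line with this peg.
- lid (a joint): Lid angle in rad: 0 shut (level), 1.0 the balance point, 1.5 fully open stop. The lid (0.9 kg) is partly carried by a spring: below 1.0 it falls shut (about 2 N at the handle when shut, fading to nothing at balance), above 1.0 the spring swings it open (under 2 N at the handle).
- open_mould: Bystander: opened mould half, dark pink and cream, 86 x 66 x 24 mm, origin under its centre. Leave alone.
- talc_pot: Bystander: white pot, 71 mm across, 45 mm high, origin under its centre. Leave alone.
- spare_mould: Bystander: another pink mould lying on the bare bench in front of the press, 64 x 47 x 23 mm, origin under its centre. Leave alone.
There are look-alikes about, which are no part of the job. Leave any yellow look-alike of the part that bears mould_centre alone.

How it is judged:
By the outcome, as a careful person would: the job done as asked, in the order asked, and still so for the second after the job is handed in, while the arm keeps its last pose, push and grip.
It also fails if it takes over 58 s, if anything falls off the work surface, if the arm or the gripper's body presses on something with over 40 N, if the wrist force passes 120 N, or if a joint passes its speed limit or range.

ROBOT

A 7-joint arm with a two-finger parallel gripper is mounted at the origin on a cart in front of the work surface, level with it; the furniture and walls round the work are solid. World frame = base frame: x ahead of the robot, y to its left, z up, the work surface at z = 0. Lengths are in m, angles in rad, forces in N, time in s.
With the tool pointing down it reaches from about 0.4 to 0.875 m from the base axis. Payload 6.5 kg.
Tool frame: the origin (TCP) lies at the very end of the fingers, on their centre line; the grasp point (between the pads) lies 19 mm behind it (ctrl.grasp_offset is the z of the grasp point in the tool frame, in m); z points along the fingers, y is the direction in which the jaws open and shut (so a half turn about z gives the same grasp; the last joint's range is limited). The gripper opens to 85 mm and grips with 20 to 120 N. Pads are 22 mm wide; open, the fingers measure 114 mm over their backs; the gripper's body (76 mm by 85 mm) begins 54 mm behind the grasp point. The pads swing forward as they close: fully open they stand 13 mm farther back than shut.
Start: joints at [1.036, 0.536, -0.004, 1.538, 0.003, 1.067, -0.071], TCP at [0.294, -0.58, 0.196] pointing down, gripper open.
Joint ranges: [-2.7, 2.7], [-0.37, 2.16], [-1.27, 1.26], [0.24, 2.4], [-1.31, 4.45], [0.19, 1.91], [-2.76, 2.76]. Speed limits (rad/s): [2.39, 2.39, 3.14, 3.14, 3.14, 3.14, 3.14].

INTERFACE

Orientations are given as a unit quaternion [x, y, z, w].
In Python, from rig import ctrl gives the robot as it stands. The module is installed in compiled form; this text tells all that it offers. Calls block until the motion is done:
- ctrl.goto(position, orientation): joint-space move of the TCP to a pose.
- ctrl.move_straight(position, rot=None, max_speed=0.15): straight line of the TCP; rot=None keeps the orientation; max_speed is the mean speed in m/s.
- ctrl.move_joints(angles): joint-space move.
- ctrl.grip(opening, grasp_force=None): finger opening in m; grasp_force is the grip in N (None keeps the last); returns when the fingers have stopped.
- ctrl.hold(seconds).
- ctrl.inverse_kinematics(position, orientation): joint angles nearest the present ones, or None.
- ctrl.state(): the state.
- ctrl.read_camera(name): name is "scene" or "side" or "wrist"; returns a dict with "color" (400x640x3 uint8, blue, green, red), "fx", "fy", "cx", "cy" (pixels), "eye" and "attitude" of the camera in the world; the wrist camera has in their place "mount" (4x4, takes a point from camera to tool coordinates, whose origin is the TCP and whose axes are the flange's). Camera axes: x right, y down, z forward; pixel columns grow to the right and rows downward; lengths in m; the calibration is good to about 2 mm. A picture is of the moment at which its call begins: read the wrist's pose just before it. There is no depth.
A pose or a line that the arm cannot do raises ctrl.PlanningError and nothing moves.
- ctrl.finish_job(): hands the job in, once; it reports no verdict.
The state is a dict: "t": time; "joint_pos": joint angles; "qd": joint speeds; "joint_torque": joint torques, N m; "tool_pos": TCP position; "tool_rot": TCP orientation; "force": force on the tool from outside, world axes, zero at the start; "moment": the same for the moment, N m; "width": finger opening in m.
Only numpy, scipy, OpenCV 4.12 (cv2) and the standard library are available. Lean on these libraries where they do the work, as an engineer would, in place of code of your own. Each camera call takes 0.05 s, during which the arm holds its last target. There are 200 camera calls.

## Working session

There is one attempt and no reset: what is moved stays moved. The work goes in short steps, each a Python script; the robot and the scene stay as the last script left them, time stands still between calls to the robot, and variables do not carry over. Pictures are saved under pics/ and viewed, about 8 in all and at most 12, crops included, and the job is handed in when it is done.

```bash
mkdir -p pics
python3 - <<'E'
from rig import ctrl
import cv2,numpy as np
for n in("scene","side"):
    c=ctrl.read_camera(n);cv2.imwrite(f"pics/{n}0.png",c["color"]);print(n,c["fx"],c["fy"],c["cx"],c["cy"],c["eye"],c["attitude"])
c=ctrl.read_camera("wrist");print(c["mount"]);s=ctrl.state();print(s["t"],s["tool_rot"],s["width"],ctrl.grasp_offset)
E
```

```text
scene 365.1868787605401 365.1868787605401 324.62584606101154 196.6777943752169 [-0.00147273  0.28056248  0.91005358] [-0.40277412  0.84210514 -0.32715703  0.14697012]
side 444.3989329850566 444.3989329850566 317.7787252356498 202.9621047920093 [ 0.48979069 -1.21731361  0.90605455] [ 0.89373371 -0.0160623   0.0214421  -0.44779716]
[[ 4.56309488e-04 -9.61180409e-01 -2.75920301e-01  7.01587346e-02]
 [ 9.99999659e-01  2.48828504e-04  7.86967281e-04 -3.17328314e-04]
 [-6.87760697e-04 -2.75920567e-01  9.61180195e-01 -1.77708365e-01]
 [ 0.00000000e+00  0.00000000e+00  0.00000000e+00  1.00000000e+00]]
0.15 [ 9.72646339e-01  2.32290011e-01 -1.91447914e-04 -6.42873625e-04] 0.08542102153966565 -0.0187
```

View pics/scene0.png

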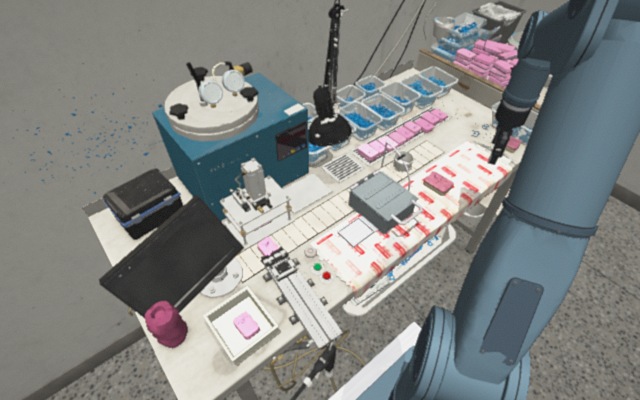

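View pics/side0.png

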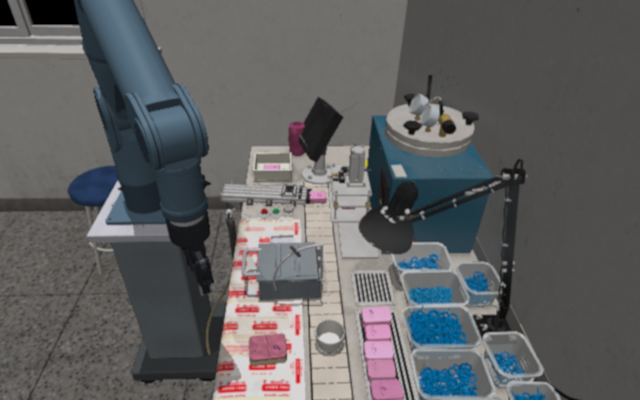

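Scene view: pink mould inside the white bin at (247,325), the spare mould at (267,245) by the press, more pink moulds in rows at (400,135). The one in the white bin is the one described. The grey box is at (382,200), the rest at (356,232) and the handle at (405,225). I'll confirm with an enlarged crop.

```bash
cat > h.py <<'E'
import cv2,numpy as np
from scipy.spatial.transform import Rotation as R
from rig import ctrl
def cam(n):
    s=ctrl.state();c=ctrl.read_camera(n)
    if n=="wrist":
        T=np.eye(4);T[:3,:3]=R.from_quat(s["tool_rot"]).as_matrix();T[:3,3]=s["tool_pos"];T=T@c["mount"]
        c["Rm"],c["eye"]=T[:3,:3],T[:3,3]
    else: c["Rm"]=R.from_quat(c["attitude"]).as_matrix();c["eye"]=np.array(c["eye"])
    return c
def ray(c,p):
    d=c["Rm"]@np.array([(p[0]-c["cx"])/c["fx"],(p[1]-c["cy"])/c["fy"],1]);return d/np.linalg.norm(d)
def onz(c,p,z):
    d=ray(c,p);return c["eye"]+d*(z-c["eye"][2])/d[2]
def proj(c,P):
    q=c["Rm"].T@(np.array(P)-c["eye"]);return np.array([c["fx"]*q[0]/q[2]+c["cx"],c["fy"]*q[1]/q[2]+c["cy"]])
def down(yaw): # tool pointing down, tool x axis at world yaw
    return (R.from_euler("z",yaw)*R.from_euler("x",np.pi)).as_quat()
def rect_pink(img,roi):
    x0,y0,x1,y1=roi;h=cv2.cvtColor(img,cv2.COLOR_BGR2HSV)
    m=cv2.inRange(h,(140,35,120),(179,255,255));k=np.zeros_like(m);k[y0:y1,x0:x1]=m[y0:y1,x0:x1]
    cs,_=cv2.findContours(k,cv2.RETR_EXTERNAL,cv2.CHAIN_APPROX_NONE);return max(cs,key=cv2.contourArea)
E
python3 - <<'E'
from h import *
c=cam("scene");i=c["color"]
a=cv2.resize(i[165:265,330:440],None,fx=4,fy=4,interpolation=cv2.INTER_CUBIC)
b=cv2.resize(i[280:370,195:285],None,fx=4,fy=4,interpolation=cv2.INTER_CUBIC)
o=np.zeros((400,800,3),np.uint8);o[:,:440]=a;o[:360,440:800]=b
s=cam("side");d=cv2.resize(s["color"][225:310,235:335],None,fx=2,fy=2)
cv2.imwrite("pics/c1.png",np.vstack([o,np.hstack([d,np.zeros((170,600,3),np.uint8)])]))
q=rect_pink(i,(200,280,290,370));m=cv2.moments(q);p=(m["m10"]/m["m00"],m["m01"]/m["m00"])
print(p,cv2.minAreaRect(q),onz(c,p,.025))
for p in [(242,325),(382,200),(356,232),(405,225)]:print(onz(c,p,.02),onz(c,p,.07))
E
```

```text
(246.1507321274763, 325.42420327304046) ((246.1951446533203, 325.2439270019531), (24.05076026916504, 18.11615753173828), 51.34019470214844) [0.39655448 0.18731706 0.025     ]
[0.40617631 0.19422974 0.02      ] [0.38327606 0.1990796  0.07      ]
[ 0.48323293 -0.37548471  0.02      ] [ 0.45600392 -0.33863034  0.07      ]
[ 0.44065891 -0.22128468  0.02      ] [ 0.41582155 -0.19309272  0.07      ]
[ 0.36612904 -0.35765756  0.02      ] [ 0.3454785  -0.32180466  0.07      ]
```

View pics/c1.png

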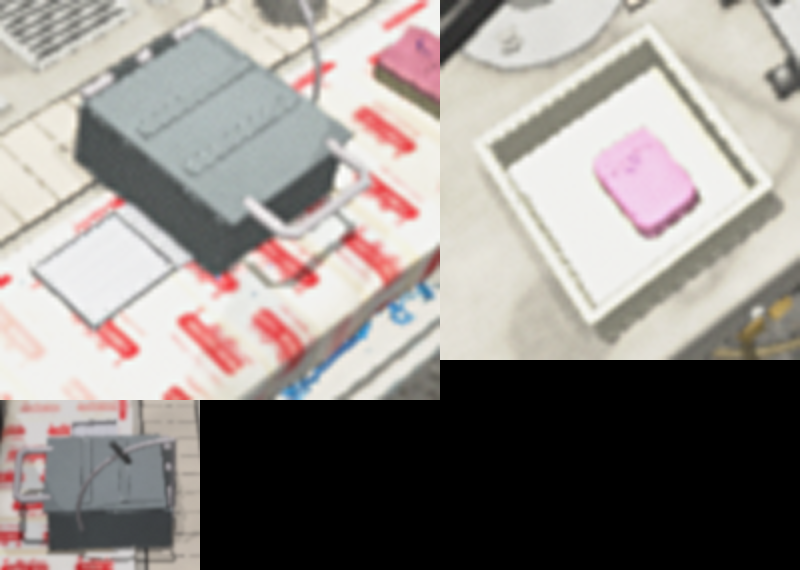

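The mould in the white bin is confirmed: pink, alone in the bin. The box handle faces the robot and the rest is on its +y side. Next I move above the bin.

Run:
```python
from h import *
c=cam("scene")
P=[onz(c,p,.048) for p in [(205,317),(247.5,287.5),(278,327),(233.75,361.25)]]
for p in P:print(p)
P=np.array(P);e=[P[1]-P[0],P[2]-P[1]];print([np.degrees(np.arctan2(v[1],v[0])) for v in e],[np.linalg.norm(v) for v in e])
L=[onz(c,(330+x/4,165+y/4),.076) for x,y in [(237,222),(352,135),(200,28),(80,100)]];print("lid",np.round(L,3))
Q=[onz(c,(330+x/4,165+y/4),.014) for x,y in [(33,270),(97,325),(178,265),(118,210)]];print("rest",np.round(Q,3),np.mean(Q,0))
best=None
for yaw in (np.pi/2,-np.pi/2):
    q=ctrl.inverse_kinematics([.397,.187,.22],down(yaw));print(yaw,None if q is None else np.round(q,2))
    if q is not None and (best is None or abs(q[6])<abs(best[1][6])):best=(yaw,q)
ctrl.goto([.397,.187,.22],down(best[0]))
c=cam("wrist");cv2.imwrite("pics/w1.png",c["color"]);print(ctrl.state()["t"],ctrl.state()["tool_pos"],ctrl.state()["tool_rot"],down(best[0]),ctrl.state()["force"])
```

```text
[0.46704476 0.25666728 0.048     ]
[0.47067169 0.13484277 0.048     ]
[0.33509017 0.13242535 0.048     ]
[0.33241873 0.25432877 0.048     ]
[np.float64(-88.29470427270027), np.float64(-178.97852370811654)] [np.float64(0.12187848384738142), np.float64(0.1356030713772609)]
lid [[ 0.383 -0.294  0.076]
 [ 0.387 -0.425  0.076]
 [ 0.544 -0.417  0.076]
 [ 0.545 -0.285  0.076]]
rest [[ 0.476 -0.181  0.014]
 [ 0.408 -0.185  0.014]
 [ 0.41  -0.271  0.014]
 [ 0.479 -0.272  0.014]] [ 0.4433353  -0.22723997  0.014     ]
1.5707963267948966 [ 0.36  0.29 -1.03  2.    0.29  1.01 -0.82]
-1.5707963267948966 [ 0.38  0.3  -1.07  2.    0.31  1.02  2.31]
3.0833 [0.39745702 0.18638923 0.21992375] [ 7.07676893e-01  7.06536207e-01 -4.67173927e-05 -3.46578599e-05] [7.07106781e-01 7.07106781e-01 4.32978028e-17 4.32978028e-17] [-0.96445489  0.00864186  0.77086143]
```

View pics/w1.png

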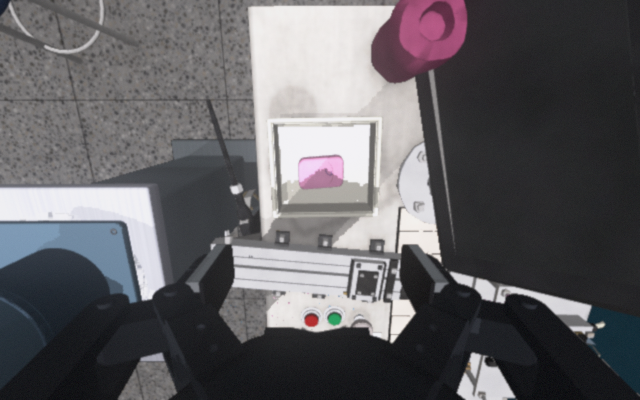

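The wrist view shows the mould at (321,172), with its long side apparently along world x. I'll measure it metrically.

Run:
```python
from h import *
c=cam("wrist");i=c["color"]
q=rect_pink(i,(275,125,375,215)).reshape(-1,2)
W=np.array([onz(c,p,.024)[:2] for p in q]);r=cv2.minAreaRect((W*1000).astype(np.float32));print(r,cv2.boundingRect(q))
s=cam("scene");q=rect_pink(s["color"],(200,280,290,370)).reshape(-1,2)
W=np.array([onz(s,p,.024)[:2] for p in q]);print(cv2.minAreaRect((W*1000).astype(np.float32)))
for p in [(268,118),(382,118),(380,216),(268,218)]:print("rim",onz(c,p,.048))
for p in [(276,126),(376,124),(374,209),(276,211)]:print("rimin",onz(c,p,.048))
cv2.imwrite("pics/c2.png",cv2.resize(i[105:230,255:395],None,fx=5,fy=4.8*1,interpolation=cv2.INTER_CUBIC))
```

```text
((403.1841735839844, 186.43763732910156), (61.54693603515625, 43.2925910949707), 4.321485996246338) (299, 155, 45, 34)
((398.59515380859375, 186.73377990722656), (66.12152862548828, 42.28491973876953), 4.020826816558838)
rim [0.33940262 0.25683068 0.048     ]
rim [0.47622058 0.25667246 0.048     ]
rim [0.48148598 0.1320549  0.048     ]
rim [0.33315442 0.12941019 0.048     ]
rimin [0.34862184 0.24752229 0.048     ]
rimin [0.46942062 0.24972062 0.048     ]
rimin [0.47300584 0.14180609 0.048     ]
rimin [0.34416483 0.13918088 0.048     ]
```

View pics/c2.png

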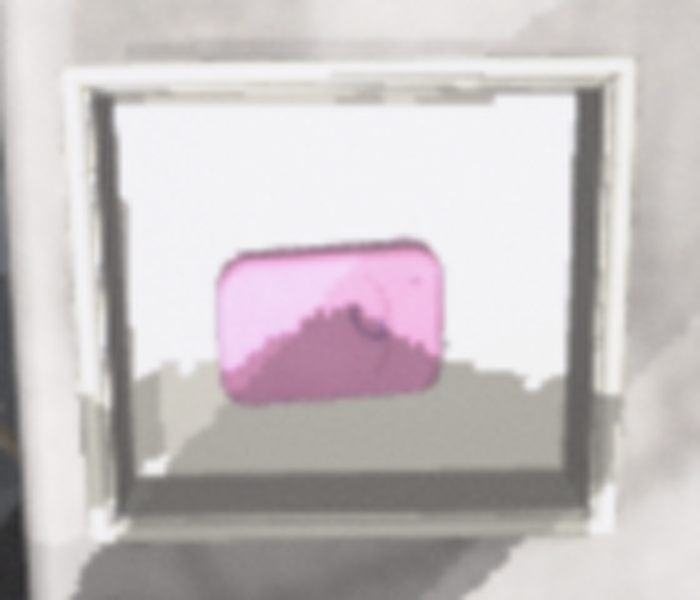

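Run:
```python
from h import *
yw=np.radians(4.1);p=np.array([.401,.1865])
for o in(0,np.pi):
  for P,y in(([*p,.1],yw+o),([*p,.006],yw+o),([.443,-.227,.2],np.radians(92)+o),([.443,-.227,.2],np.radians(-88)+o)):
    q=ctrl.inverse_kinematics(P,down(y));print(round(np.degrees(y)),None if q is None else np.round(q,2))
ctrl.grip(.053,30)
def k(y):
    q=ctrl.inverse_kinematics([*p,.1],down(y));return 9 if q is None else abs(q[6])
y=min((yw,yw+np.pi),key=k);print(y)
ctrl.goto([*p,.10],down(y));print(ctrl.state()["force"])
ctrl.move_straight([*p,.03]);print(ctrl.state()["force"])
ctrl.move_straight([*p,.010],max_speed=.05);print(ctrl.state()["force"])
ctrl.move_straight([*p,.006],max_speed=.03);s=ctrl.state();print(s["force"],s["tool_pos"])
ctrl.grip(.03,30);s=ctrl.state();print(s["width"],s["force"])
ctrl.move_straight([*p,.15],max_speed=.12);s=ctrl.state();print(s["width"],s["force"],s["t"])
cv2.imwrite("pics/w2.png",cam("wrist")["color"])
```

```text
4 [-0.03  0.4  -0.6   2.12  0.34  0.71 -2.36]
4 [-0.17  0.57 -0.45  2.16  0.5   0.5  -2.5 ]
92 [ 1.14  0.43 -0.94  1.89  0.4   1.03  0.06]
-88 [-0.06  0.3   0.54  1.95 -0.19  0.94 -2.54]
184 [ 0.39  0.65 -1.19  2.1   0.78  0.93  0.4 ]
184 [ 0.25  0.79 -0.99  2.14  0.99  0.78  0.24]
272 [-0.06  0.3   0.54  1.95 -0.19  0.94 -2.54]
92 [ 1.14  0.43 -0.94  1.89  0.4   1.03  0.06]
3.2131511529215606
[-0.2199107  -0.58932094 -0.28469204]
[ 0.38844726 -0.11499897  0.04829549]
[-0.59230053 -0.74823094 -0.00135341]
[ 0.25036891 -0.44623153  0.21923791] [0.4009124  0.18646718 0.00591055]
0.03037078938330422 [-0.60419617  1.78126067 -0.32906681]
0.02958182761512044 [-0.07804246 -0.40424784  0.75401983] 7.875
```

View pics/w2.png

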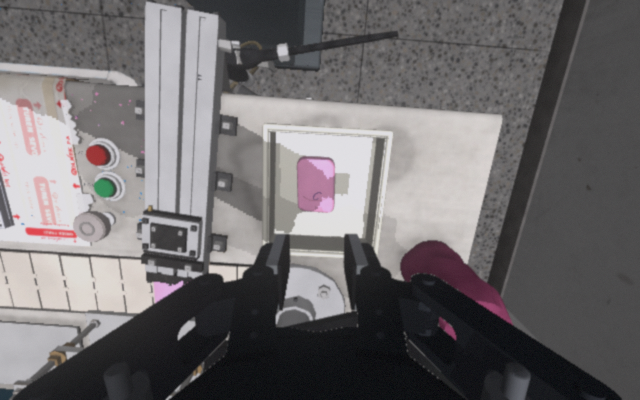

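The grasp missed: the fingers closed to 30 mm and the mould is still in the bin at (316,185). I'll re-measure it from here.

Run:
```python
from h import *
c=cam("wrist");q=rect_pink(c["color"],(270,130,385,245)).reshape(-1,2)
for z in(.0,.024):
  W=np.array([onz(c,p,z)[:2] for p in q]);print(z,cv2.minAreaRect((W*1000).astype(np.float32)))
s=ctrl.state();print(s["tool_pos"],s["tool_rot"],c["eye"])
S=cam("scene");q=rect_pink(S["color"],(200,280,290,370)).reshape(-1,2)
W=np.array([onz(S,p,.024)[:2] for p in q]);print(cv2.minAreaRect((W*1000).astype(np.float32)))
# fingertips in wrist image for reference
print(proj(c,s["tool_pos"]))
I=c["color"][100:400,200:480];cv2.imwrite("pics/c3.png",cv2.resize(I,None,fx=2,fy=2,interpolation=cv2.INTER_CUBIC))
```

```text
0.0 ((407.83856201171875, 185.73739624023438), (67.62975311279297, 44.61077880859375), 4.147570610046387)
0.024 ((402.21038818359375, 185.4420166015625), (62.669960021972656, 41.33918380737305), 4.147319316864014)
[0.40057282 0.18633468 0.14947456] [-3.58688785e-02  9.99356336e-01 -7.46742833e-05 -5.75543712e-04] [0.33109498 0.18170912 0.32725619]
((398.15203857421875, 186.62374877929688), (65.36212158203125, 43.44926452636719), 1.6413878202438354)
[316.16806667 225.29887481]
```

Run:
```python
from h import *
p=np.array([.4025,.186])
ctrl.grip(.053,40)
ctrl.move_straight([*p,.010],max_speed=.15)
for z in np.arange(.006,-.0121,-.003):
    try: ctrl.move_straight([*p,z],max_speed=.03)
    except ctrl.PlanningError as e: print(e);break
    ctrl.hold(.1);s=ctrl.state();print(round(z,4),np.round(s["force"],1),np.round(s["tool_pos"],4))
    if s["force"][2]>3:break
z=ctrl.state()["tool_pos"][2]+.0015
ctrl.move_straight([*p,z],max_speed=.03)
cv2.imwrite("pics/w3.png",cam("wrist")["color"])
ctrl.grip(.03,40);s=ctrl.state();print(s["width"],s["force"],s["t"],s["tool_pos"])
```

```text
0.006 [-1.   0.3  0.2] [0.4027 0.186  0.0062]
0.003 [-0.7  0.7 -0.5] [0.4025 0.186  0.003 ]
0.0 [-0.1  0.  -0.2] [ 0.4024  0.186  -0.    ]
-0.003 [-0.4 -0.2 -0.7] [ 0.4025  0.186  -0.003 ]
-0.006 [ 0.6  0.1 -0.7] [ 0.4025  0.186  -0.006 ]
-0.009 [ 0.3  0.6 -0.3] [ 0.4025  0.186  -0.009 ]
-0.012 [-0.1 -0.3  0.5] [ 0.4025  0.186  -0.012 ]
0.03006808318010749 [-0.73532183 -1.13923008 14.98332159] 12.5917 [ 0.40380809  0.1870703  -0.00922716]
```

Run:
```python
from h import *
a=cv2.imread("pics/w3.png")[80:380,180:500];c=cam("wrist");b=c["color"][80:380,180:500]
s=cam("side")["color"][140:190,240:305]
o=np.vstack([np.hstack([a,b]),cv2.resize(s,(320,246),interpolation=cv2.INTER_CUBIC).repeat(2,1)[:, :640]])
cv2.imwrite("pics/c4.png",o);print(ctrl.state()["force"],c["fx"])
```

```text
[-0.18486611 -1.55675035 16.72011195] 279.9612331084233
```

View pics/c4.png

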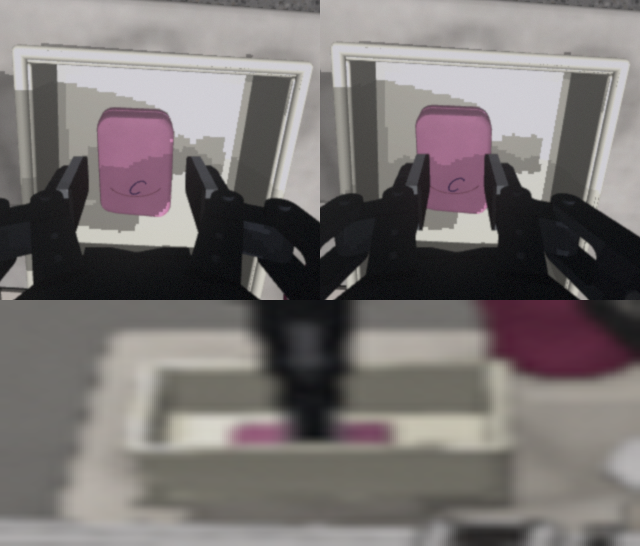

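The pads are sitting on top of the mould (15 N at TCP z = -0.009). The real contact level is lower than nominal, so I'll go deeper under a force guard.

Run:
```python
from h import *
p=np.array([.4025,.186])
ctrl.move_straight([*p,.0],max_speed=.05);ctrl.grip(.053,40)
ctrl.move_straight([*p,-.012],max_speed=.08)
for z in np.arange(-.015,-.0261,-.002):
    try: ctrl.move_straight([*p,z],max_speed=.03)
    except ctrl.PlanningError as e: print(e);break
    s=ctrl.state();print(round(z,4),np.round(s["force"],1),np.round(s["tool_pos"][2],4))
    if s["force"][2]>3:break
ctrl.move_straight([*p,ctrl.state()["tool_pos"][2]+.003],max_speed=.04)
ctrl.grip(.03,40);s=ctrl.state();print(s["width"],s["force"],s["t"],s["tool_pos"])
```

```text
-0.015 [ 0.2 -0.8 -0.2] -0.015
-0.017 [-0.5 -1.   0.2] -0.017
-0.019 [ 0.4 -0.3  0.1] -0.0191
-0.021 [-0.3  0.3  0. ] -0.0211
-0.023 [ 0.6 -0.2 -0.1] -0.0231
-0.025 [-0.7 -0.  -0.6] -0.0251
0.04300207563702456 [-0.86838375 -0.65690695  5.31247266] 15.6917 [ 0.40267427  0.1860824  -0.02177419]
```

Run:
```python
from h import *
p=np.array([.4025,.186])
ctrl.move_straight([*p,.12],max_speed=.15);s=ctrl.state();print(s["width"],s["force"],s["t"])
y=np.radians(272)
y=min((np.radians(92),np.radians(-88)),key=lambda y:abs(ctrl.inverse_kinematics([.40,-.227,.13],down(y))[6]))
ctrl.goto([.40,-.227,.13],down(y));s=ctrl.state();print(y,s["width"],s["force"],s["t"],s["tool_pos"],s["joint_pos"])
cv2.imwrite("pics/w4.png",cam("wrist")["color"]);cv2.imwrite("pics/s4.png",cam("scene")["color"])
```

```text
0.042652667398156784 [-0.18761531  0.07885223 -0.15472678] 16.7917
1.6057029118347832 0.0423743775211293 [ 0.90547998  0.44509206 -0.29089057] 18.3167 [ 0.40066551 -0.22552515  0.13002882] [ 1.15662929  0.46407601 -0.90726351  2.04450332  0.48353347  0.85841716
  0.01181075]
```

View pics/w4.png

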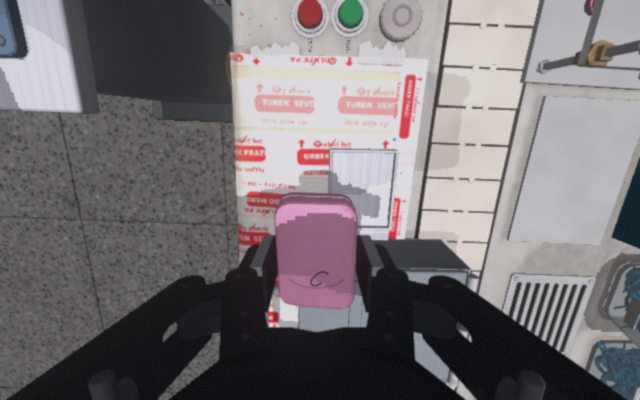

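The mould is held squarely. The rest's corners are visible at (331,150), (396,150) and (390,232). I'll cast those.

Run:
```python
from h import *
c=cam("wrist");g=c["color"]
for p in [(330,149),(397,150),(391,231)]:print(onz(c,p,.014))
for p in [(333,153),(394,153)]:print("in",onz(c,p,.008))
for r in [(275,215),(355,215),(352,305),(278,300)]: 
    print("mould top",onz(c,r,.16)-ctrl.state()["tool_pos"])
ctrl.move_straight([.37,-.227,.20]) if False else None
a=cv2.resize(g[130:330,260:480],None,fx=2.5,fy=2.5,interpolation=cv2.INTER_CUBIC)
S=cam("scene");b=cv2.resize(S["color"][165:275,330:440],None,fx=2,fy=2,interpolation=cv2.INTER_CUBIC)
o=np.zeros((500,780,3),np.uint8);o[:,:550]=a;o[:220,555:775]=b;cv2.imwrite("pics/c5.png",o)
```

```text
[ 0.41326849 -0.18557058  0.014     ]
[ 0.48294981 -0.18391425  0.014     ]
[ 0.48685664 -0.27448161  0.014     ]
in [ 0.4169895  -0.19027298  0.008     ]
in [ 0.48186687 -0.18777171  0.008     ]
mould top [-0.02368871  0.01754985  0.02998284]
mould top [0.02095912 0.01926831 0.02998284]
mould top [ 0.02359884 -0.03937225  0.02998284]
mould top [-0.02197807 -0.03754111  0.02998284]
```

View pics/c5.png

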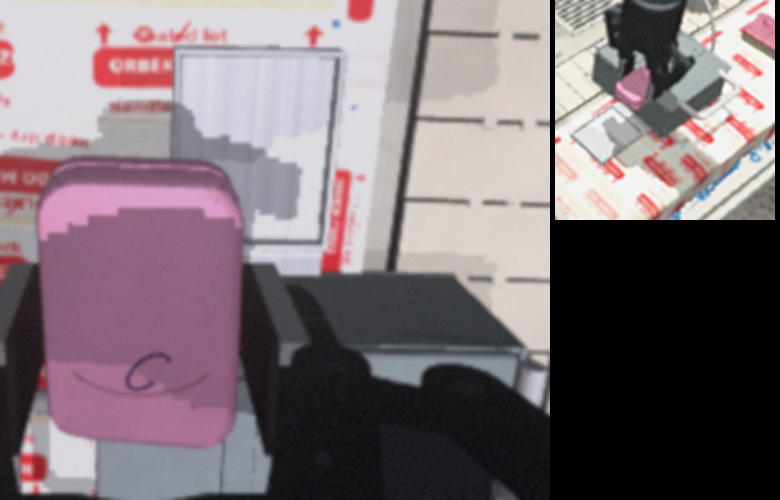

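Run:
```python
from h import *
p=np.array([.448,-.229])
ctrl.move_straight([*p,.10],max_speed=.15);ctrl.move_straight([*p,.015],max_speed=.12)
c=cam("wrist");cv2.imwrite("pics/w5.png",c["color"])
S=cam("scene");s=ctrl.state();print(s["t"],s["force"],s["width"])
a=c["color"][80:400,160:480]
b=cv2.resize(S["color"][185:265,320:420],None,fx=4,fy=4,interpolation=cv2.INTER_CUBIC)
cv2.imwrite("pics/c6.png",np.hstack([a,b]))
```

```text
20.0 [-0.13593731  0.20474333 -0.41613844] 0.042256840299487355
```

View pics/c6.png

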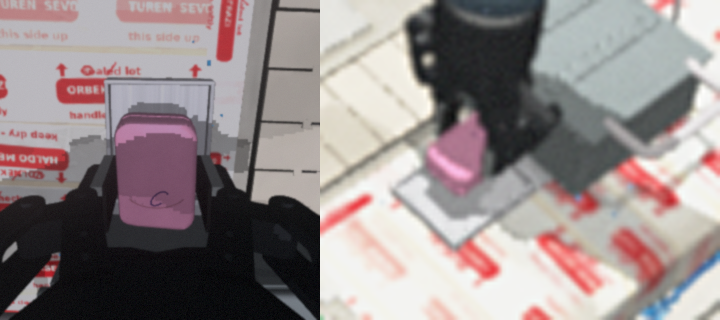

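The tray's middle is at col 160 and the mould's at 155.5 in the crop, so I shift +3 mm in x and lower under guard. I have used 10 views.

Run:
```python
from h import *
c=cam("wrist");print("far edge",[onz(c,(160+x,80+80),.014) for x in(106,214)])
p=np.array([.451,-.2295])
ctrl.move_straight([*p,.0],max_speed=.06)
f0=ctrl.state()["force"][2]
for z in np.arange(-.006,-.0351,-.0015):
    ctrl.move_straight([*p,z],max_speed=.03);s=ctrl.state()
    if abs(s["force"][2])>1.6 and z<-.010:
        ctrl.hold(.05);s=ctrl.state()
        if s["force"][2]>1.6:break
print(s["tool_pos"],s["force"],s["width"],s["t"])
```

```text
far edge [array([ 0.4148324 , -0.18599042,  0.014     ]), array([ 0.48408925, -0.18355883,  0.014     ])]
[ 0.45105141 -0.22959215 -0.0198171 ] [-4.76002195  1.08169727 16.49116303] 0.042403990056340594 23.3583
```

Run:
```python
from h import *
p=np.array([.451,-.2295])
ctrl.move_straight([*p,-.0190],max_speed=.02);print(ctrl.state()["force"])
ctrl.grip(.054,20);s=ctrl.state();print(s["force"],s["width"])
ctrl.move_straight([*p,.02],max_speed=.1);ctrl.move_straight([*p,.14],max_speed=.25);s=ctrl.state();print(s["force"],s["t"])
c=cam("wrist");i=c["color"];S=cam("scene")
q=rect_pink(i,(220,80,420,260)).reshape(-1,2)
for z in(.006,.029):
  W=np.array([onz(c,x,z)[:2] for x in q]);print(cv2.minAreaRect((W*1000).astype(np.float32)),cv2.boundingRect(q))
a=i[60:360,160:480];b=cv2.resize(S["color"][165:265,330:440],(440,400),interpolation=cv2.INTER_CUBIC)
o=np.zeros((400,760,3),np.uint8);o[:300,:320]=a;o[:,320:]=b;cv2.imwrite("pics/c7.png",o)
```

```text
[ 0.84109887 -0.24258038 -0.32618722]
[-0.01458647  0.74142869  0.00102681] 0.0536164973761973
[-0.42644621  1.01550148 -0.21075735] 25.0583
((451.03143310546875, -233.0094451904297), (44.23780822753906, 66.70439910888672), 2.015979766845703) (298, 156, 39, 58)
((450.8192138671875, -227.56283569335938), (40.96780776977539, 61.7736930847168), 2.016003370285034) (298, 156, 39, 58)
```

View pics/c7.png

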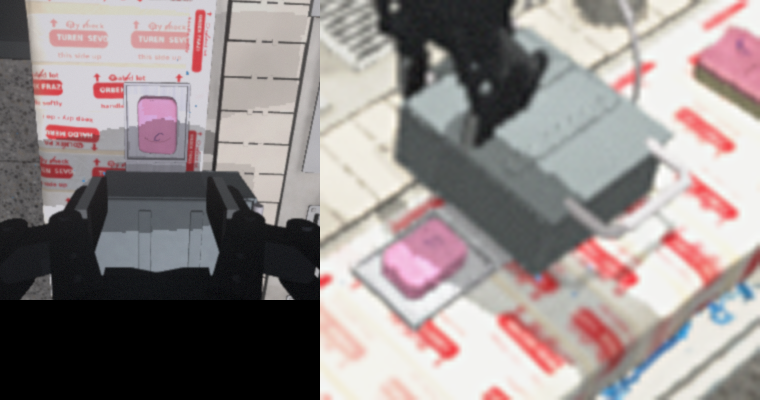

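The mould sits centred and flat inside the tray lip. Next, above the handle; that will be view 12, my last, so I also pack in the balance-mark area.

Run:
```python
from h import *
S=cam("scene")
for p in [(612,233),(690,178),(648,208)]:
    x=((p[0]-320)/4+330,p[1]/4+165);print("scene bar",onz(S,x,.074))
ctrl.grip(.05,20)
ctrl.goto([.354,-.385,.19],down(np.radians(92)))
s=ctrl.state();c=cam("wrist");i=c["color"]
print(s["t"],s["tool_pos"],s["joint_pos"])
for th in(0,.3,.6,.9,1.15):
    q=ctrl.inverse_kinematics([.555-.2*np.cos(th),-.36,.036+.2*np.sin(th)],down(np.radians(92)));print(th,None if q is None else np.round(q,2))
a=cv2.resize(i[40:260,200:480],(560,440),interpolation=cv2.INTER_CUBIC)
V=cam("side");b=cv2.resize(V["color"][225:310,235:335],(240,204),interpolation=cv2.INTER_CUBIC)
o=np.zeros((440,800,3),np.uint8);o[:,:560]=a;o[:204,560:]=b
cv2.imwrite("pics/c8.png",o)
```

```text
scene bar [ 0.35182795 -0.319156    0.074     ]
scene bar [ 0.35091407 -0.40411196  0.074     ]
scene bar [ 0.35116853 -0.3573816   0.074     ]
26.2083 [ 0.35475519 -0.38372383  0.18982771] [ 1.44354598  0.48091211 -0.91191292  1.84146354  0.43798592  1.03544332
  0.39221082]
0 [ 1.28  0.67 -0.74  1.99  0.67  0.74  0.16]
0.3 [ 1.33  0.59 -0.82  1.95  0.57  0.85  0.23]
0.6 [ 1.32  0.55 -0.87  1.86  0.5   0.97  0.26]
0.9 [ 1.27  0.54 -0.89  1.74  0.47  1.08  0.26]
1.15 [ 1.2   0.57 -0.89  1.63  0.47  1.17  0.23]
```

View pics/c8.png

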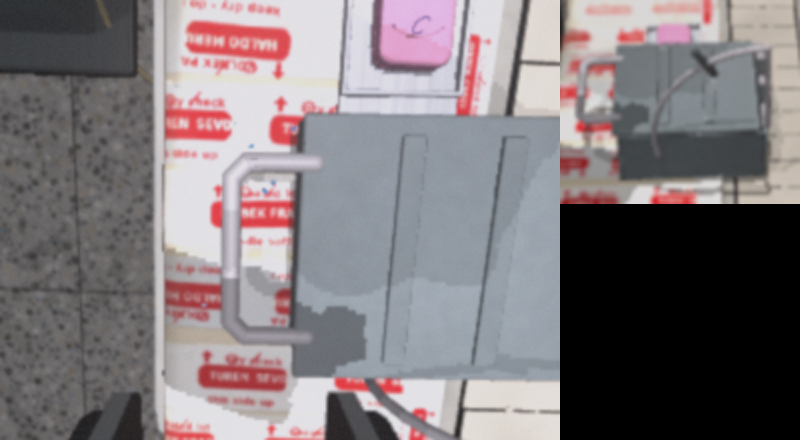

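The bar is at full-image px (316,165) and the lid edge corners at (351,97) and (347,228). I'll cast those, straddle the bar with a narrow opening, and grip.

Run:
```python
from h import *
c=cam("wrist")
f=lambda x,y:onz(c,(200+x/2,40+y/2),.074)
b=f(232,250);print(b,f(233,180),f(231,320),"lid",f(302,115),f(295,377),"arms",f(240,162),f(240,337))
ang=np.arctan2(*(f(302,115)-f(295,377))[:2]);print("yaw deg",-np.degrees(ang))
p=b[:2];np.save("bar.npy",p)
ctrl.grip(.030,20)
ctrl.move_straight([*p,.12],rot=down(np.radians(92)),max_speed=.2)
ctrl.move_straight([*p,.06],max_speed=.12);print(ctrl.state()["force"])
ctrl.move_straight([*p,.038],max_speed=.08);print(ctrl.state()["force"])
ctrl.grip(.0,20);s=ctrl.state();print(s["width"],s["force"],s["tool_pos"],s["t"])
```

```text
[ 0.35409048 -0.36011008  0.074     ] [ 0.35322331 -0.32424195  0.074     ] [ 0.35501983 -0.39855057  0.074     ] lid [ 0.38608827 -0.2917119   0.074     ] [ 0.39226427 -0.43053826  0.074     ] arms [ 0.3564139  -0.31527098  0.074     ] [ 0.36034417 -0.40810855  0.074     ]
yaw deg 2.5472510737985177
[ 1.05314514 -0.23653798  0.9256169 ]
[ 0.62751161  0.32042235 -0.24641909]
0.00862200375563127 [-5.74812922 -0.03517758  4.28719277] [ 0.35241666 -0.36018654  0.03794217] 28.6
```

```bash
cat > arc.py <<'E'
from h import *
u=np.array([np.cos(np.radians(2.2)),np.sin(np.radians(2.2))]);p0=np.array([.3524,-.3601]);z0=.038
def pose(th,r=0.):
    L=.2+r;a=.2-L*np.cos(th);return np.array([*(p0+u*a),z0+L*np.sin(th)])
def sweep(ths,r=0.,v=.08):
    for th in ths:
        ctrl.move_straight(pose(th,r),max_speed=v);s=ctrl.state()
        f=s["force"];fr=-(f[:2]@u)*np.cos(th)+f[2]*np.sin(th)  # force on tool, radially outward
        r=np.clip(r+.00008*fr,-.008,.008)
        print(round(th,2),np.round(f,1),"fr",round(fr,1),"r",round(r*1000,2),"w",round(s["width"],4),"t",round(s["t"],1))
        if np.linalg.norm(f)>30:print("STOP");break
    return r
E
python3 - <<'E'
from arc import *
r=sweep([.03,.08,.15,.25]);np.save("r.npy",r)
E
```

```text
0.03 [-2.3  1.1 -1.6] fr 2.2 r 0.17 w 0.0086 t 28.9
0.08 [-1.2 -0.4 -2.3] fr 1.0 r 0.25 w 0.0086 t 29.1
0.15 [ 0.3 -0.4 -2.3] fr -0.6 r 0.2 w 0.0084 t 29.4
0.25 [-1.3 -0.2 -1.4] fr 0.9 r 0.28 w 0.008 t 29.9
```

Run:
```python
from arc import *
r=sweep([.35,.45,.55],float(np.load("r.npy")));np.save("r.npy",r)
# numeric lid check: bar brightness around predicted point in side view
S=cam("side");cv2.imwrite("pics/s9.png",S["color"])
```

```text
0.35 [-2.7 -2.6 -1.2] fr 2.2 r 0.46 w 0.0079 t 30.2
0.45 [-3.8 -3.4  0. ] fr 3.6 r 0.74 w 0.0071 t 30.6
0.55 [-4.4 -3.3  1.3] fr 4.6 r 1.11 w 0.0071 t 31.1
```

Width is creeping down (8.6 to 7.1 mm), so the bar may be near the fingertips. I'll lower the lid and regrip 10 mm deeper.

Run:
```python
from arc import *
import arc
r=sweep([.4,.2,.0],float(np.load("r.npy")),v=.12)
ctrl.grip(.02,20);s=ctrl.state();print(s["force"],s["width"])
ctrl.move_straight([*p0,.027],max_speed=.06);print(ctrl.state()["force"])
ctrl.grip(0,25);s=ctrl.state();print(s["force"],s["width"],s["tool_pos"],s["t"])
```

```text
0.4 [-0.2  0.8  0.4] fr 0.3 r 1.13 w 0.0002 t 31.5
0.2 [ 0.7  0.5 -0.1] fr -0.7 r 1.08 w 0.0002 t 32.0
0.0 [-5.7  4.1 27. ] fr 5.5 r 1.52 w -0.0001 t 32.5
[-0.51561954  0.32163538 -0.61062998] 0.019747677299831626
[-0.30869355 -0.19902399 -0.37414313]
[ 0.36392397  0.88955034 -1.29456739] 0.008727180779523114 [ 0.35240515 -0.35986772  0.02693823] 33.375
```

```bash
sed -i 's/z0=.038/z0=.019/' arc.py
python3 - <<'E'
from arc import *
ctrl.grip(.022,20)
ctrl.move_straight([*p0,.019],max_speed=.06);print(ctrl.state()["force"])
ctrl.grip(0,30);s=ctrl.state();print(s["force"],s["width"],s["tool_pos"],s["t"])
r=sweep([.1,.22,.36,.5],0.,v=.1);np.save("r.npy",r)
E
```

```text
[0.38068231 0.46245729 0.34261438]
[-0.28105798  0.69730133 -1.10054703] 0.008606708595518878 [ 0.35237299 -0.359966    0.01899127] 34.2
0.1 [ 0.1  0.6 -2.3] fr -0.4 r -0.03 w 0.009 t 34.5
0.22 [-0.7  0.7 -2.7] fr 0.1 r -0.02 w 0.0088 t 34.9
0.36 [-3.4  0.2 -0.1] fr 3.1 r 0.23 w 0.0087 t 35.4
0.5 [-5.7 -0.7  0.3] fr 5.1 r 0.64 w 0.0086 t 35.8
```

```bash
sed -i 's/.00008\*fr/.0003*fr/' arc.py
python3 - <<'E'
from arc import *
r=sweep([.55,.65,.75,.85],.0015,v=.1);np.save("r.npy",r)
E
```

```text
0.55 [-1.7 -1.1 -1.1] fr 0.9 r 1.77 w 0.0089 t 36.1
0.65 [-1.6 -3.2 -0.8] fr 0.9 r 2.05 w 0.0088 t 36.4
0.75 [-2.6 -4.  -0.1] fr 2.0 r 2.63 w 0.0089 t 36.8
0.85 [-2.  -4.7  1.7] fr 2.7 r 3.44 w 0.0084 t 37.1
```

```bash
sed -i 's/-.3601\]/-.3611]/' arc.py
python3 - <<'E'
from arc import *
r=sweep([.95,1.05,1.12,1.18],float(np.load("r.npy")),v=.08);np.save("r.npy",r)
for n in("scene","side"):cv2.imwrite(f"pics/{n}_up.png",cam(n)["color"])
E
```

```text
0.95 [-2.4 -3.9  1.7] fr 2.8 r 4.29 w 0.0088 t 37.5
1.05 [-1.1 -5.2  0.4] fr 1.0 r 4.58 w 0.0089 t 37.9
1.12 [-0.7 -5.7  1.6] fr 1.8 r 5.13 w 0.009 t 38.2
1.18 [-0.8 -6.5  0.8] fr 1.1 r 5.46 w 0.0086 t 38.5
```

Past the balance point, at about 1.17 rad. Now easing back to about 0.89 (≈6° short), then an independent edge check in the side image.

Run:
```python
from arc import *
r=sweep([1.10,1.02,.95,.90],float(np.load("r.npy"))-.0008,v=.05);np.save("r.npy",r)
ctrl.hold(.3);s=ctrl.state();x=(s["tool_pos"][:2]-p0)@u
print("theta from x",np.arccos((.2-x)/.2),"from z",np.arcsin((s["tool_pos"][2]-z0)/.2),s["t"],s["force"],s["width"])
S=cam("side");cv2.imwrite("pics/side_end.png",S["color"]);cv2.imwrite("pics/scene_end.png",cam("scene")["color"])
w=np.array([-u[1],u[0]]);ctr=np.array([.3524,-.3601])
H=lambda y:np.array([*(ctr+u*.2+w*y),.074])
def th_of(p,y): # intersect ray with box plane y
    d=ray(S,p);n=np.array([*w,0]);X=S["eye"]+d*(((H(y)-S["eye"])@n)/(d@n));v=X-H(y);a=-(v[:2]@u);return np.arctan2(v[2],a),np.hypot(a,v[2])
print("hinge px",proj(S,H(-.07)),"peg",[(y,th_of((295,251),y)) for y in(-.075,-.085,-.095)])
for t in(.8,.9,1.,1.1):print(t,[np.round(proj(S,H(-.07)+np.array([*(-u*q*np.cos(t)),q*np.sin(t)])),1) for q in(.06,.16)])
g=cv2.cvtColor(S["color"],cv2.COLOR_BGR2GRAY);g=cv2.resize(g[200:310,230:350],None,fx=3,fy=3,interpolation=cv2.INTER_CUBIC)
L=cv2.HoughLinesP(cv2.Canny(g,30,80),1,np.pi/360,30,minLineLength=45,maxLineGap=10)
for l in L[:,0]:
    a,b=np.array([230,200])+l[:2]/3,np.array([230,200])+l[2:]/3
    print(np.round(a),np.round(b),[np.round(th_of(q,-.07),2) for q in(a,b)])
```

```text
1.1 [-0.1 -5.3  4.4] fr 4.1 r 5.88 w 0.0091 t 39.1
1.02 [ 3.6 -6.  -4.7] fr -5.7 r 4.16 w 0.0085 t 39.6
0.95 [-4.2 -4.   5.2] fr 6.8 r 6.19 w 0.0087 t 40.0
0.9 [ 6.7 -5.7 -6.6] fr -9.2 r 3.44 w 0.0086 t 40.4
theta from x 0.8889112891419362 from z 0.9362892650518814 40.7 [ 6.88154935 -5.39162011 -7.61609094] 0.008677310847889924
hinge px [320.53305267 277.32630237] peg [(-0.075, (np.float64(0.9942415804397028), np.float64(0.11896789018236727))), (-0.085, (np.float64(1.031597478094914), np.float64(0.1270720646904415))), (-0.095, (np.float64(1.0644345826228854), np.float64(0.13533219332973498)))]
0.8 [array([304.3, 266. ]), array([275.3, 245.7])]
0.9 [array([306.1, 264.8]), array([280.2, 242.2])]
1.0 [array([308.1, 263.7]), array([285.7, 239. ])]
1.1 [array([310.2, 262.7]), array([291.5, 236.3])]
[332. 226.] [339. 291.] [array([1.7 , 0.17]), array([-2.32,  0.08])]
[340. 277.] [343. 310.] [array([-3.12,  0.05]), array([-2.04,  0.15])]
[259. 281.] [259. 249.] [array([-0.02,  0.16]), array([0.61, 0.18])]
[269. 299.] [295. 299.] [array([-0.51,  0.15]), array([-0.87,  0.1 ])]
[306. 212.] [30
[... 908 characters left out ...]
21]), array([0.52, 0.17])]
[270. 204.] [271. 220.] [array([1.11, 0.27]), array([1.02, 0.23])]
[301. 305.] [323. 304.] [array([-1.12,  0.11]), array([-1.66,  0.11])]
[260. 263.] [260. 247.] [array([0.38, 0.16]), array([0.65, 0.19])]
[240. 223.] [242. 204.] [array([0.78, 0.27]), array([0.93, 0.3 ])]
[259. 238.] [278. 238.] [array([0.76, 0.2 ]), array([0.92, 0.17])]
[332. 223.] [350. 223.] [array([1.69, 0.18]), array([1.92, 0.19])]
[239. 237.] [239. 221.] [array([0.64, 0.24]), array([0.79, 0.27])]
[286. 213.] [301. 227.] [array([1.2 , 0.23]), array([1.29, 0.18])]
[242. 274.] [259. 274.] [array([0.12, 0.2 ]), array([0.13, 0.16])]
[293. 252.] [309. 247.] [array([0.92, 0.11]), array([1.29, 0.11])]
```

Run:
```python
from arc import *
r=.0047;th=np.arccos(.2*np.cos(.885)/(.2+r))
ctrl.move_straight(pose(th,r),max_speed=.02);ctrl.hold(.6);s=ctrl.state();x=(s["tool_pos"][:2]-p0)@u
print("theta x",np.arccos((.2-x)/.2),"z",np.arcsin((s["tool_pos"][2]-z0)/.2),s["t"],s["force"],s["width"],np.abs(s["qd"]).max())
for n,f in(("side","pics/side_end.png"),):
    a=cam(n)["color"];b=cv2.imread("pics/side_up.png");e=cv2.imread("pics/side0.png")
# front edge of lid: column profile along row 236 & 230 in final / raised / shut
    for row in(232,238):
        print(row,[a[row,270:300,1].tolist(),b[row,270:300,1].tolist(),e[row,270:300,1].tolist()])
    S=cam(n);w=np.array([-u[1],u[0]]);H=lambda y:np.array([*(np.array([.3524,-.3601])+u*.2+w*y),.074])
    for t in(.83,.89,.95,1.17):print(t,[np.round(proj(S,H(y)+np.array([*(-u*.165*np.cos(t)),.165*np.sin(t)])),1) for y in(-.07,-.03)])
```

```text
theta x 0.8862541159509253 z 0.9337303030493933 41.65 [ 0.32334136 -3.4029458  -1.05804678] 0.009107406818342401 0.0018844676897780336
232 [[189, 153, 121, 106, 105, 111, 124, 132, 112, 89, 78, 74, 73, 75, 74, 73, 71, 70, 68, 71, 80, 91, 99, 95, 93, 94, 95, 95, 96, 96], [213, 214, 213, 214, 214, 213, 212, 211, 212, 213, 214, 213, 210, 209, 209, 211, 212, 214, 213, 214, 214, 214, 214, 203, 156, 107, 87, 76, 67, 67], [208, 209, 209, 209, 209, 209, 207, 207, 207, 208, 209, 208, 205, 204, 204, 206, 207, 208, 209, 208, 209, 209, 209, 201, 158, 96, 70, 117, 171, 200]]
238 [[152, 143, 155, 170, 175, 156, 136, 122, 102, 89, 83, 84, 79, 75, 73, 73, 74, 74, 74, 75, 74, 76, 79, 80, 76, 79, 90, 96, 97, 98], [145, 139, 142, 153, 156, 144, 134, 133, 134, 136, 137, 137, 138, 138, 138, 139, 138, 135, 134, 152, 179, 191, 193, 196, 203, 207, 185, 134, 90, 73], [154, 144, 153, 167, 176, 180, 180, 176, 172, 170, 170, 173, 183, 188, 188, 189, 189, 188, 188, 189, 190, 188, 191, 196, 200, 205, 208, 208, 208, 207]]
0.83 [array([275.2, 243.5]), array([275.1, 232.6])]
0.89 [array([278.3, 241.4]), array([278.1, 230.4])]
0.95 [array([281.6, 239.3]), array([281.3, 228.4])]
1.17 [array([295. , 233.1]), array([294.2, 222.3])]
```

The lid edge in the side image sits at col ≈278, which means ≈0.89 rad. It was at col ≈294.5 (≈1.17 rad) at the peak. Both match the arm's own reading, so I'm handing in.

Run:
```python
from arc import *
c=cam("scene");q=rect_pink(c["color"],(335,215,375,250)).reshape(-1,2)
print(cv2.minAreaRect((np.array([onz(c,x,.025)[:2] for x in q])*1000).astype(np.float32)),ctrl.state()["t"],ctrl.state()["width"])
print(ctrl.finish_job())
```

```text
((450.3096618652344, -224.72396850585938), (53.29166793823242, 72.86890411376953), 9.721297264099121) 41.8 0.008853257519446794
the job is handed in; nothing more can be done
None
```

The mould is flat in the lipped rest. The lid was raised past its balance point, eased back, and is held still about 6° short of it. I handed the job in at about 42 s of the 58 s allowed.

**Mould:** The first two grasps missed because the finger pads sit further back than the stated tool point. A deeper grasp held. The mould came down in the tray, where contact peaked at about 16 N, then I backed off about 1 mm and released it. The close-up afterwards showed it centred and aligned. The final scene-camera check gave a blurred outline that was too large, but in the right place.

**Lid:** My first grip on the bar was too shallow. At about 0.5 rad, well short of balance, the lid slipped out and fell shut, and the closed fingertips then pressed on the bar at about 27 N. I gripped deeper and raised it to about 1.17 rad, then eased back to hold it.

**Last checks:**
- **Lid angle:** The arm's horizontal position gives 0.886 rad and the lid edge in the side camera gives about 0.89. The arm's height gives 0.934, which I put down to the bar sliding a few millimetres along the pads. All three fall in the 3–10° window below balance (0.83–0.95 rad).
- **Balance mark:** Measured at about 0.99 rad, which agrees with the stated 1.0.
- **Hold:** The arm was still, with the bar in the grip (9 mm reading) and forces of about 3.5 N.
- **Other objects:** I did not measure the bystanders again at the end; the arm did not go near them.

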